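# Snap a cassette basket onto the draining stand's ring

## Robot

A 6-joint arm with a two-finger parallel gripper is mounted at the origin on the work surface. World frame = base frame: x ahead of the robot, y to its left, z up, the work surface at z = 0. Lengths are in mm, angles in rad, forces in N, time in s.
With the tool pointing down it reaches from about 400 to 825 mm from the base axis. Payload 7 kg.
Tool frame: the origin (TCP) lies midway between the tips of the shut fingers; the grasp point (between the pads) lies 19 mm behind it; x points along the fingers, y is the direction in which the jaws open and shut, and the axes are right-handed (so a half turn about x gives the same grasp; the last joint's range is limited). The gripper opens to 88 mm and grips with 3 to 60 N. Pads are 19 mm wide; open, the fingers measure 130 mm over their backs; the gripper's body (78 mm by 193 mm) begins 47 mm behind the grasp point.
Start: joints at [0.288, 0.359, 0.012, 0, -1.224, -0.288], TCP at [674.978, -0.019, 226.561] pointing down, gripper open.
Joint ranges: [-3.07, 3.07], [-1.43, 2.12], [-1.02, 1.25], [-3.03, 1.67], [-3.05, -0], [-3.03, 3.03]. Speed limits (rad/s): [2.39, 2.39, 3.01, 3.14, 3.14, 3.14].

## Interface

Orientations are given as a unit quaternion [w, x, y, z].
In Python, from plant import ctrl gives the robot as it stands.
- The arm moves only by the tool step_arm, never from a script. Its argument "steps" is a list of rows, each a list of 3 entries, a list of its own where there are three numbers: the shift along the tool's x, y, z in cm, then the turn, a rotation vector about the tool's x, y, z in degrees, then the closure, from 0 (fully open) to 1 (shut). A call has 1 to 20 rows; each row shifts and turns the commanded pose from where the row before left it, along the tool's axes as they then stand; what a row does not reach is not made up. A row lasts 1/10 s, in which the tool goes at most 50 mm and 8.59 degrees, less where a joint would pass 70% of its speed; a pose out of reach is approached as far as the arm can. A call is refused whole if a number of a shift passes 5 or a number of a turn 8.59, either way. A call with a gripper value outside its range is refused whole. The fingers move at their own pace and stop on an object; the grip force is fixed at half the most. Time passes only in rows, so rows that do not move let the fingers close. It gives the time, the measured TCP pose, the force and the opening at its end, in the units of the state.
- ctrl.read_state(): the state, without advancing time (a new reading comes with each control period).
- ctrl.snapshot(name): name is "scene" or "side" or "wrist"; returns the picture (384x512x3 uint8, red, green, blue); there is no depth.
- ctrl.camera_model(name): a dict with "fx", "fy", "cx", "cy" (pixels), "R" (3x3) and "t" (3): a world point X has camera coordinates R X + t. Camera axes: x right, y down, z forward; pixel columns grow to the right and rows downward; lengths in mm; the calibration is good to about 2 mm. The wrist camera is an equidistant fisheye: a pixel r from the principal point sees the ray r / f radians off the axis. A picture is of the moment at which its call begins: read the wrist's pose just before it. camera_model takes no time and is no camera call; for the wrist camera it gives the pose at the moment of the call.
- ctrl.close_job(): hands the job in, once; it reports no verdict.
Trained networks look in the newest picture that a camera, given by its name, has taken for a name from the list of things; names that differ only in an ending like _2 or _b are one class to them, and where a whole thing is asked for, a point or a joint stands for the part that bears it (a point fixed in the world has none). Each returns a list of dicts, best first, with "conf" (0 to 1); they miss things now and then, are a little off and sometimes report something else, mostly with a low value. They report only what shows in the picture. A call takes as long as a camera call. They do not tell look-alikes from the thing itself.
- ctrl.masks_of(thing, camera): "pixels" (384x512 bool, what is visible of it).
- ctrl.mark_of(thing, camera): "at" ([x, y, z] in mm, in world coordinates, good to about 4 mm: a listed point, or the origin of a listed thing).
The state is a dict: "time": time; "q": joint angles; "dq": joint speeds; "tau": joint torques, N m; "ee_pos": TCP position; "ee_rot": TCP orientation; "force": force on the tool from outside, world axes, zero at the start; "ft_torque": the same for the moment, N m; "gripper_width": finger opening in mm.
Only numpy, scipy, OpenCV 4.12 (cv2) and the standard library are available. Lean on these libraries where they do the work, as an engineer would, in place of code of your own. Each camera call takes 0.05 s, during which the arm holds its last target.

## Task

Hang the loaded cassette basket to drain: take it by the green grip, bring its hook over the bar of the stand's ring and press it down until the spring gate flicks shut under the bar, then, still holding it, tug it upwards with about a kilogram of pull so that the shut gate proves itself on the bar. Lower it gently until it hangs at rest from the ring over the drip tray, and let go. Never press or pull on the ring with more than 25 N, keep the basket upright so that no cassette spills, and leave everything else on the bench where it stands.

Things in the scene. Friction and masses are not known exactly. Their poses are not given: they have to be found in the camera images.
- basket: Loaded steel basket, 0.28 to 0.46 kg, upright on the bench: box 76 (x) x 96 (y) x 45 mm high with cassettes in it. Origin: centre of its underside, z up. A bail rises from its y ends to 75 mm, there at x = -15 mm, y = 0, and carries the snap hook of 8 mm round bar, which lies in the x-z plane and opens downwards; on the hook's crown stands the green grip. 200 mm high in all.
- hook_seat (a point): Where the centre of the ring's bar lies when the basket hangs by its hook: x = -1.25 mm, y = 0, 147 mm above the underside, axes as the basket's. Hook: straight spine at x = -15 mm, round crown (inside top at 151 mm), nose coming down at x = +12.5 mm and ending, flared outwards, at 108 mm. The space for the bar inside is 20 mm wide (x -11 to +8.5 mm).
- mouth (a point): Middle of the gap under the hook's mouth: x = -1.25 mm, y = 0, 92 mm above the underside, axes as the basket's. Between bail (76 mm) and nose (108 mm) the gap is 32 mm high and open towards the basket's +x: bring the ring's bar in level to this point, then lower the basket so that the bar runs up the mouth to hook_seat.
- gate (a joint): Brass spring gate across the mouth, 19 mm long, pinned to the spine 120 mm above the underside. 0 = shut (level), positive = swung up and in (to 1.45 rad). A bar pressing from below opens it at about 5 to 12 N; it flicks shut when the bar is 5 to 9 mm short of hook_seat. It cannot open the other way: pulled up, it stops on the bar with hook_seat 20.5 mm above the bar's centre.
- grip (a point): Middle of the green plastic grip by which to hold the basket: a flat block 30 mm (x) x 14 mm (y, the way to pinch it) x 42 mm high (158 to 200 mm above the underside), free on both y sides. This point is 182 mm above the underside, at x = -1.25 mm; axes as the basket's.
- stand: Draining stand, fixed to the bench: steel drip tray 240 (x) x 160 (y) mm, rim 20 mm high, with a 12 mm column at x = +104 mm, 250 mm high. Origin: centre of the tray's underside, z up. A boss head clamped on the column carries the level ring, which reaches over the tray towards -x.
- ring (a point): Centre of the level ring at its lowest setting, 195 mm up, axes as the stand's. The ring itself (rigid 8 mm round bar, centre line on a 39 mm radius about this point's upright axis) is clamped 0 to 15 mm higher, differently each time: see or feel for it. Its rod leaves at +x, its free front is at -x; the hook may go on anywhere round it that it fits, its x along the ring's radius.
- spare_basket: A second basket of the same box but with a plain, hookless wire bail, 98 mm high; not to be touched. Origin: centre of its underside.
- jar_a: Specimen jar with a grey cap, 52 mm across, 65 mm high; origin under its centre. Leave alone.
- jar_b: Specimen jar with a pink cap, 52 mm across, 65 mm high; origin under its centre. Leave alone.
- slide_box: Blue slide box 85 x 110 x 33 mm; origin under its centre. Leave alone.
- forceps: Steel forceps, 125 mm long and 9 mm thick, lying on the bench near the robot. Leave alone.
- cassette_a: Loose pink cassette 41 x 28 x 6 mm, lying flat. Leave alone.
- cassette_b: Loose green cassette 41 x 28 x 6 mm, lying flat. Leave alone.
- pot: White ceramic pot, 68 mm across, 85 mm high. Leave alone.
There are look-alikes about, which are no part of the job. Leave any red look-alike of the basket alone.

How it is judged (in metres and radians):
On the way, in this order (a step that is already met when the one before it is completed fails the run):
1. the hook is pressed home on the ring, its bar inside the shut gate (value of joint gate below 0.12 rad and horizontal distance between hook_seat and ring between 0.029 and 0.049 m and z of hook_seat in the frame of ring between -0.004 and 0.0178 m), for 0.1 s.
2. the upward tug: the hook is drawn up until the shut gate bears on the bar with more than 5 N (value of joint gate below 0.12 rad and horizontal distance between hook_seat and ring between 0.029 and 0.049 m and z of hook_seat in the frame of ring between 0.0178 and 0.0385 m and contact force between basket and stand above 5 N), for 0.2 s.
At the end, for the whole second after the job is handed in: The basket hangs by its hook on the ring: hook_seat within 10 mm of the bar's centre line seen from above and from 4 mm below to 17.8 mm above the ring point, gate shut (under 0.12 rad), upright within 0.2 rad, at rest, its weight on the ring (all of step 1 and contact force between basket and stand above 1.5 N and angle between basket's own z axis and vertical below 0.2 rad and linear speed of basket below 0.03 m/s and angular speed of basket below 0.3 rad/s); the robot touches nothing.
It fails at once if the basket and the stand press on each other with more than 25 N (contact force between basket and stand above 25 N).
It fails at once if the basket is tipped by more than 0.6 rad (angle between basket's own z axis and vertical above 0.6 rad).
It fails at once if the spare basket or any other loose thing on the bench is moved by more than 20 mm (distance of any of spare_basket, jar_a, jar_b, slide_box, forceps, cassette_a, cassette_b, pot from where it was at the start of the episode above 0.02 m).
It also fails if it takes over 72 s, if anything falls off the work surface, if the arm or the gripper's body presses on something with over 40 N, if the wrist force passes 120 N, or if a joint passes its speed limit or range.

## Working session

There is one attempt and no reset: what is moved stays moved. The work goes in short steps, Python scripts to look and compute and a tool call to move; the robot and the scene stay as the last step left them, time stands still between calls to the robot, and variables do not carry over. Pictures are saved under pics/ and viewed, and the job is handed in when it is done.

Besides the shell and the picture viewer there is one more tool, called after "Call:" as name(argument=value, ...), one argument or row to a line, values as JSON. step_arm: Moves the arm, as the interface text tells. Its arguments: {"type":"object","properties":{"steps":{"type":"array","items":{"type":"array"}}},"required":["steps"]}

```bash
ls; mkdir -p pics; python3 - <<'E'
from plant import ctrl
import cv2,numpy as np
s=ctrl.read_state(); print(s)
for c in ["scene","side","wrist"]:
    im=ctrl.snapshot(c); cv2.imwrite(f"pics/a_{c}.png",cv2.resize(im[:,:,::-1],(800,600)))
    m=ctrl.camera_model(c); print(c,{k:np.round(v,3).tolist() for k,v in m.items()})
    for t in ["basket","grip","hook_seat","mouth","stand","ring","spare_basket"]:
        print(c,t,[(round(d['conf'],2),np.round(d['at']).tolist()) for d in ctrl.mark_of(t,c)])
print(ctrl.read_state()['time'])
E
```

```text
pics
{'time': 0.0, 'q': array([ 2.88102279e-01,  3.59359868e-01,  1.10560828e-02, -3.53819856e-04,
       -1.22412606e+00, -2.88107018e-01]), 'dq': array([-8.77057773e-06,  9.63575659e-04, -2.43470619e-03,  6.77326875e-04,
       -1.35305003e-03,  8.29352183e-04]), 'tau': array([-8.00930356e-04, -5.82726967e+01,  2.93058443e+01,  6.99745238e+00,
        6.93249181e-03, -2.06530804e-04]), 'ee_pos': array([ 6.74496819e+02, -2.83963275e-02,  2.25638308e+02]), 'ee_rot': array([ 0.49957966, -0.49958963,  0.5004826 ,  0.5003474 ]), 'force': array([ 0.30158924,  0.54595423, -0.16260697]), 'ft_torque': array([-0.0589246 , -0.00469401, -0.0251905 ]), 'gripper_width': 87.92749032431122}
scene {'fx': 483.052, 'fy': 483.052, 'cx': 251.448, 'cy': 187.822, 'R': [[0.793, 0.61, -0.011], [0.486, -0.641, -0.594], [-0.369, 0.466, -0.804]], 't': [-424.127, -88.068, 1477.921]}
scene basket [(0.86, [194.0, 320.0, -1.0]), (0.62, [520.0, 470.0, -2.0])]
scene grip [(0.41, [339.0, 242.0, 4.0])]
scene hook_seat [(0.85, [196.0, 318.0, 143.0])]
scene mouth [(0.98, [196.0, 318.0, 93.0]), (0.72, [517.0, 470.0, 90.
[... 492 characters left out ...]
, (0.69, [195.0, 317.0, 181.0])]
side hook_seat [(0.98, [513.0, 464.0, 147.0]), (0.72, [189.0, 319.0, 144.0]), (0.69, [484.0, 315.0, 147.0])]
side mouth [(0.94, [190.0, 314.0, 95.0]), (0.7, [486.0, 316.0, 95.0]), (0.61, [517.0, 464.0, 93.0]), (0.47, [482.0, 314.0, 146.0])]
side stand []
side ring [(0.7, [654.0, -251.0, 195.0])]
side spare_basket [(0.71, [535.0, 105.0, -4.0]), (0.6, [485.0, 316.0, 96.0])]
wrist {'fx': 297.319, 'fy': 297.319, 'cx': 255.769, 'cy': 188.979, 'R': [[-1.0, -0.0, 0.001], [-0.0, 0.962, 0.273], [-0.001, 0.273, -0.962]], 't': [674.041, -35.06, 391.32]}
wrist basket []
wrist grip []
wrist hook_seat []
wrist mouth []
wrist stand []
wrist ring []
wrist spare_basket []
1.2
```

View pics/a_scene.png

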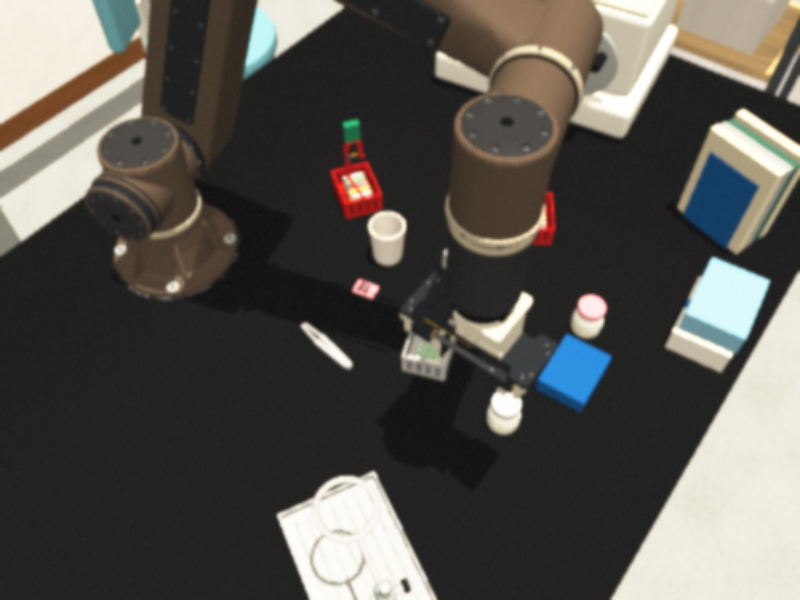

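View pics/a_side.png

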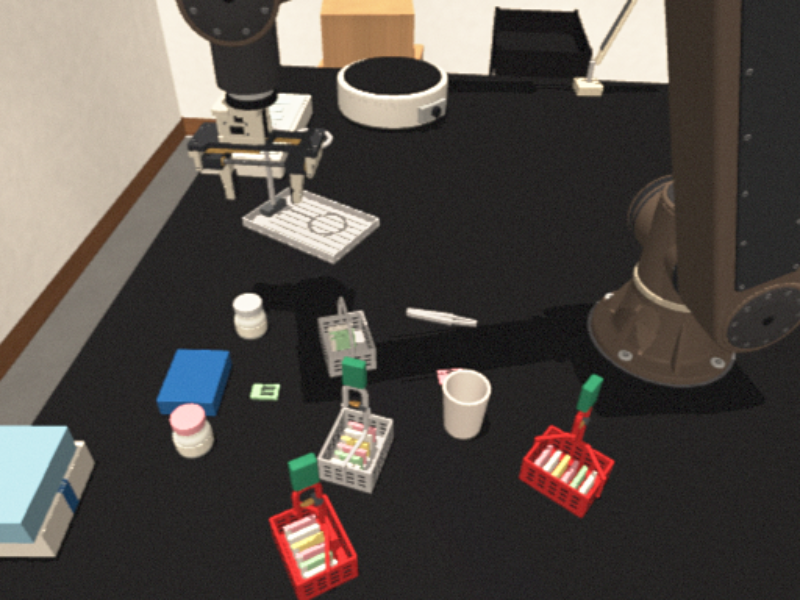

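View pics/a_wrist.png

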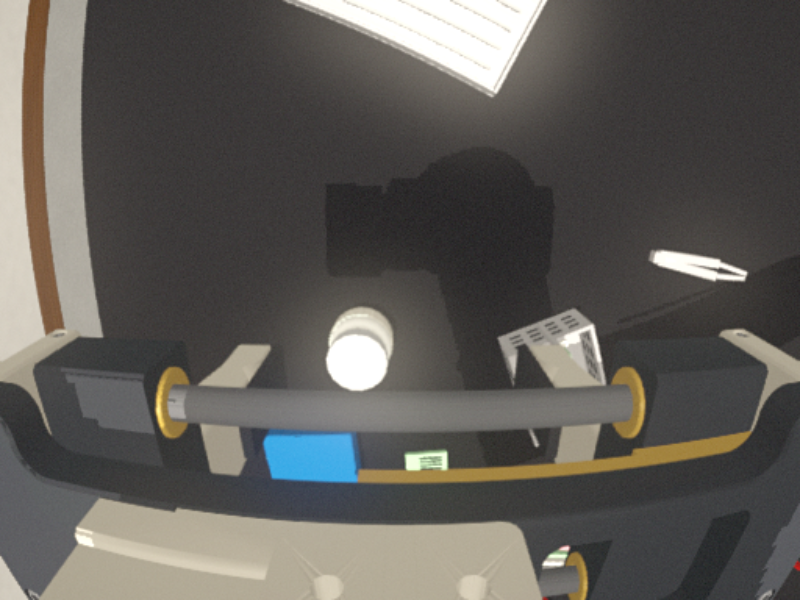

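The side picture shows three hook baskets. The steel one is at about (355,440) and the red look-alikes are at (310,530) and (567,460). The steel one fits the description. I'll enlarge it and the stand to confirm.

```bash
python3 - <<'E'
import cv2
from plant import ctrl
im=ctrl.snapshot("side")[:,:,::-1]; cv2.imwrite("pics/side_raw.png",im)
a=cv2.resize(im[220:320,190:265],(450,600),interpolation=cv2.INTER_CUBIC); cv2.imwrite("pics/b_crop.png",a)
b=cv2.resize(im[60:170,115:255],(764,600),interpolation=cv2.INTER_CUBIC); cv2.imwrite("pics/b_stand.png",b)
im=ctrl.snapshot("scene")[:,:,::-1]; cv2.imwrite("pics/scene_raw.png",im)
b=cv2.resize(im[294:384,170:290],(800,600),interpolation=cv2.INTER_CUBIC); cv2.imwrite("pics/b_stand2.png",b)
E
```

```text
(no output)
```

View pics/b_crop.png

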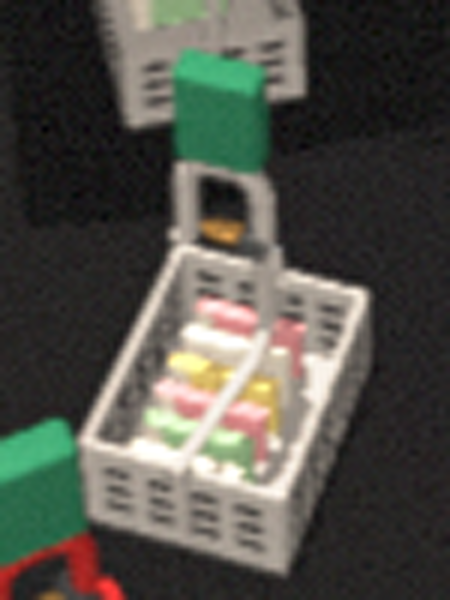

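View pics/b_stand.png

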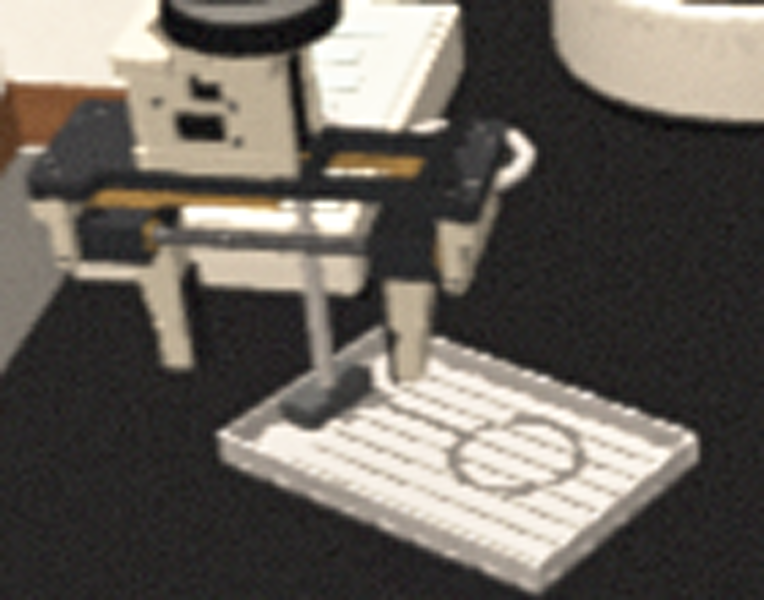

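View pics/b_stand2.png

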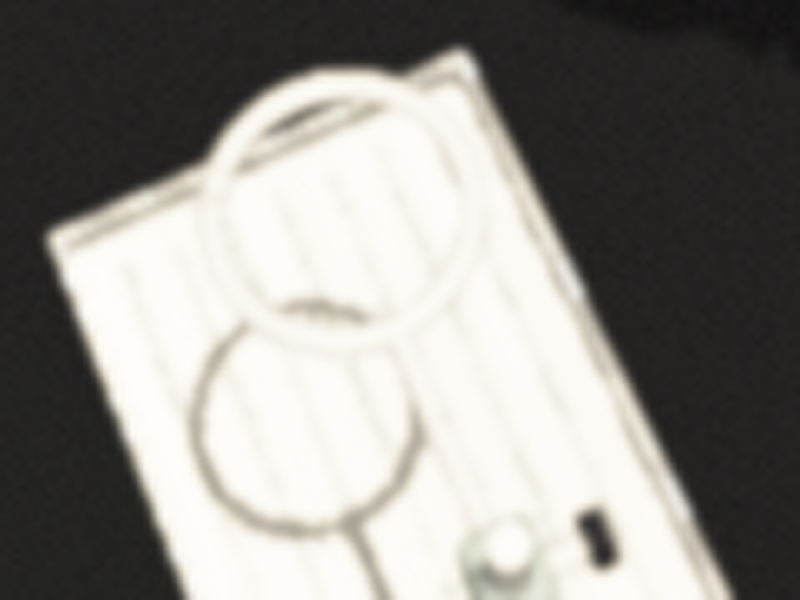

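The crop confirms the steel basket: green grip at (220,110), spine on the right at (265,210) and nose on the left at (185,210), so basket +x points left in the picture. Next I'll solve the poses of the basket and stand.

```bash
cat > h.py <<'E'
import numpy as np,cv2
from plant import ctrl
from scipy.optimize import least_squares
def proj(c,X,m=None):
    m=m or ctrl.camera_model(c); P=np.atleast_2d(X)@np.array(m['R']).T+np.array(m['t'])
    return np.c_[m['fx']*P[:,0]/P[:,2]+m['cx'],m['fy']*P[:,1]/P[:,2]+m['cy']]
def at(p,X):
    c,s=np.cos(p[2]),np.sin(p[2]); X=np.array(X,float)
    return np.c_[p[0]+c*X[:,0]-s*X[:,1],p[1]+s*X[:,0]+c*X[:,1],X[:,2]]
def ray(c,uv,z,m=None):
    m=m or ctrl.camera_model(c); R=np.array(m['R']);C=-R.T@np.array(m['t'])
    d=R.T@np.array([(uv[0]-m['cx'])/m['fx'],(uv[1]-m['cy'])/m['fy'],1]); return C+d*(z-C[2])/d[2]
E
python3 - <<'E'
from h import *
# basket side crop /6 + (190,220)
pts=np.array([(185,245),(370,290),(285,490),(82,435),(290,572),(95,515)])/6+[190,220]
# +x left: far y? try +y = right-handed: x left(image)=+x world, z up -> y away?? solve both
for sy in (1,-1):
    # +y far means away from side cam
    X=[(38*sy,-48*sy,45),(-38*sy,-48*sy,45),(-38*sy,48*sy,45),(38*sy,48*sy,45),(-38*sy,48*sy,0),(38*sy,48*sy,0)]
    r=least_squares(lambda p:(proj("side",at(p,X))-pts).ravel(),[486,314,0.]); print(sy,r.x,np.abs(r.fun).max())
# grip centre check
p=r=least_squares(lambda p:(proj("side",at(p,[(38,-48,45),(-38,-48,45),(-38,48,45),(38,48,45),(-38,48,0),(38,48,0)]))-pts).ravel(),[486,314,0.]).x
print("grip px crop",(proj("side",at(p,[(-1.25,0,182),(12.5,0,108),(-15,0,120)]))-[190,220])*6)
# stand side: crop scale 764/140
ps=np.array([(220,435),(540,572),(700,440),(385,330)])/np.array([764/140,600/110])+[115,60]
pc=np.array([(52,238),(465,50)])/6.667+[170,294]
best=None
for yaw0 in np.arange(-3,3.2,.5):
    # side: left, near, right, far (rim top z 20)
    X=[(120,80,20),(-120,80,20),(-120,-80,20),(120,-80,20)]
    r=least_squares(lambda p:np.r_[(proj("side",at(p,X))-ps).ravel()],[669,-261,yaw0])
    if best is None or r.cost<best.cost: best=r
print("stand",best.x,best.cost,best.fun.round(1))
p=best.x
print("pred scene corners", proj("scene",at(p,[(-120,-80,20),(-120,80,20)])),pc)
print("col",at(p,[(104,0,0)]))
# ring ellipse in scene
uv=np.array([342,208])/6.667+[170,294]
for z in (195,200,205,210): 
    g=ray("scene",uv,z); print(z,g, )
E
```

```text
1 [ 4.85022797e+02  3.14028554e+02 -2.09745760e-01] 1.0848409642646857
-1 [485.02279688 314.02855431   2.93184687] 1.0848412580651825
grip px crop [[225.17592646 101.91338151]
 [194.00157024 239.3683374 ]
 [267.82843337 236.15972541]]
stand [ 6.66972211e+02 -2.53075539e+02 -4.65208613e-01] 1.1970552193774544 [-0.3  1.   0.   0.  -0.3 -0.2  0.6 -0.9]
pred scene corners [[177.75945576 326.51962216]
 [239.11200886 298.58792842]] [[177.79961002 329.69821509]
 [239.74651267 301.49962502]]
col [[ 759.91992285 -299.73090185    0.        ]]
195 [ 654.16041104 -249.87453546  195.        ]
200 [ 655.60202138 -251.13501761  200.        ]
205 [ 657.04363172 -252.39549976  205.        ]
210 [ 658.48524206 -253.65598191  210.        ]
```

```bash
cat >> h.py <<'E'
from scipy.spatial.transform import Rotation as Ro
def delta(tcp,yaw,s=None):
    """tool-frame shift (cm) & rotvec(deg) to a down-pointing TCP whose y axis is +-(basket y at yaw)"""
    s=s or ctrl.read_state(); w=s['ee_rot']; R=Ro.from_quat([w[1],w[2],w[3],w[0]]); M=R.as_matrix()
    best=None
    for sg in (1,-1):
        y=sg*np.array([-np.sin(yaw),np.cos(yaw),0]); x=np.array([0,0,-1.]); T=np.c_[x,y,np.cross(x,y)]
        rv=Ro.from_matrix(M.T@T).as_rotvec(degrees=True)
        if best is None or np.linalg.norm(rv)<np.linalg.norm(best): best=rv
    print("pos",s['ee_pos'].round(1),"t",round(s['time'],2),"w",round(s['gripper_width'],1),"F",s['force'].round(1))
    print("shift cm",(M.T@(np.array(tcp)-s['ee_pos'])/10).round(2),"turn deg",best.round(2))
    return M
E
python3 - <<'E'
from h import *
p=[485.5,314,-.21]
g=at(p,[(-1.25,0,182)])[0]; print(g)
print(delta(g+[0,0,-19+60],p[2]).round(3))
E
```

```text
[484.27746136 314.26057487 182.        ]
pos [675.   -0.  226.6] t 1.3 w 87.8 F [ 0.1 -0.1 -0.6]
shift cm [ 0.35 19.07 31.43] turn deg [-77.97  -0.    -0.  ]
[[-0. -1.  0.]
 [-0.  0.  1.]
 [-1.  0. -0.]]
```

Call:
step_arm(
  steps=[
    [[0,1.9,3.1],[0,0,0],0],
    [[0,1.9,3.1],[0,0,0],0],
    [[0,1.9,3.1],[0,0,0],0],
    [[0,1.9,3.1],[0,0,0],0],
    [[0,1.9,3.1],[0,0,0],0],
    [[0,1.9,3.1],[0,0,0],0],
    [[0,1.9,3.1],[0,0,0],0],
    [[0,1.9,3.1],[0,0,0],0],
    [[0,1.9,3.1],[0,0,0],0],
    [[0,1.9,3.1],[0,0,0],0],
    [[0,0,0],[-7.8,0,0],0],
    [[0,0,0],[-7.8,0,0],0],
    [[0,0,0],[-7.8,0,0],0],
    [[0,0,0],[-7.8,0,0],0],
    [[0,0,0],[-7.8,0,0],0],
    [[0,0,0],[-7.8,0,0],0],
    [[0,0,0],[-7.8,0,0],0],
    [[0,0,0],[-7.8,0,0],0],
    [[0,0,0],[-7.8,0,0],0],
    [[0,0,0],[-7.8,0,0],0],
  ],
)

```text
time: 3.3
ee_pos: [485.0, 310.0, 226.7]
ee_rot: [-0.072, 0.703, -0.072, -0.703]
force: [0.0, 0.5, -0.9]
gripper_width: 87.6
```

```bash
python3 - <<'E'
from h import *
p=[485.5,314,-.21]
g=at(p,[(-1.25,0,182)])[0]
delta(g+[0,0,-19],p[2]); print(ctrl.read_state()['q'].round(2))
for c in ["scene","side","wrist"]:
    im=ctrl.snapshot(c)[:,:,::-1]; cv2.imwrite(f"pics/c_{c}_raw.png",im); cv2.imwrite(f"pics/c_{c}.png",cv2.resize(im,(800,600)))
    for t in ["grip","hook_seat","stand","ring"]:
        print(c,t,[(round(d['conf'],2),np.round(d['at']).tolist()) for d in ctrl.mark_of(t,c)])
im=cv2.imread("pics/c_side_raw.png")
cv2.imwrite("pics/c_stand.png",cv2.resize(im[60:170,115:255],(764,600),interpolation=cv2.INTER_CUBIC))
E
```

```text
pos [485.  310.  226.7] t 3.3 w 87.6 F [ 0.   0.5 -0.9]
shift cm [ 6.37 -0.4   0.16] turn deg [ 0.35 -0.01  0.01]
[ 0.91  0.2  -0.21  0.   -1.16  0.46]
scene grip [(0.98, [515.0, 469.0, 178.0]), (0.75, [193.0, 318.0, 184.0]), (0.73, [487.0, 312.0, 179.0])]
scene hook_seat [(0.86, [487.0, 318.0, 150.0]), (0.65, [195.0, 318.0, 144.0]), (0.32, [668.0, -262.0, -1.0])]
scene stand [(0.67, [670.0, -261.0, -2.0])]
scene ring [(0.77, [658.0, -255.0, 196.0])]
side grip [(0.94, [521.0, 464.0, 184.0]), (0.82, [486.0, 315.0, 182.0]), (0.69, [533.0, 105.0, -2.0])]
side hook_seat [(0.74, [482.0, 315.0, 145.0]), (0.64, [516.0, 465.0, 145.0])]
side stand [(0.65, [673.0, -260.0, -1.0]), (0.5, [727.0, 318.0, 0.0]), (0.43, [485.0, 316.0, 94.0])]
side ring [(0.77, [658.0, -252.0, 198.0])]
wrist grip [(0.82, [517.0, 469.0, 181.0]), (0.8, [482.0, 318.0, 183.0])]
wrist hook_seat [(0.88, [516.0, 464.0, 146.0]), (0.83, [489.0, 315.0, 145.0]), (0.7, [483.0, 315.0, 182.0]), (0.68, [647.0, 208.0, -4.0])]
wrist stand []
wrist ring []
```

View pics/c_stand.png

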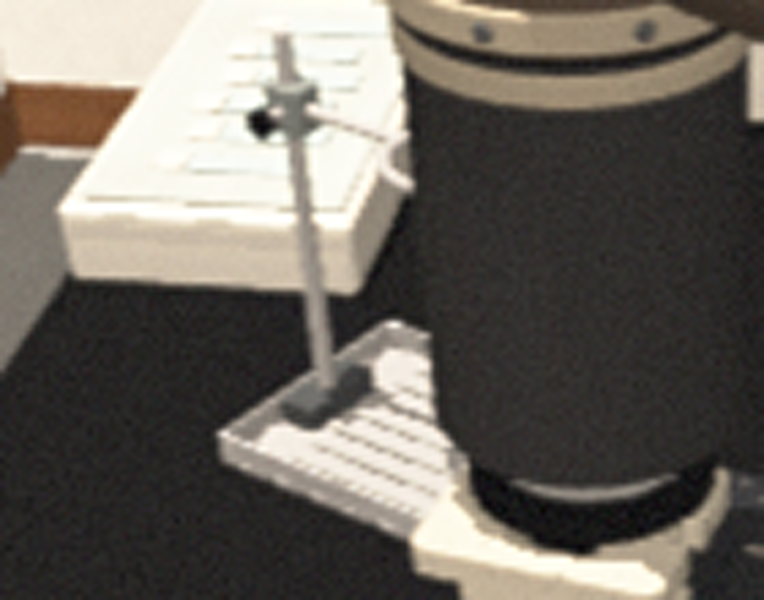

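View pics/c_wrist.png

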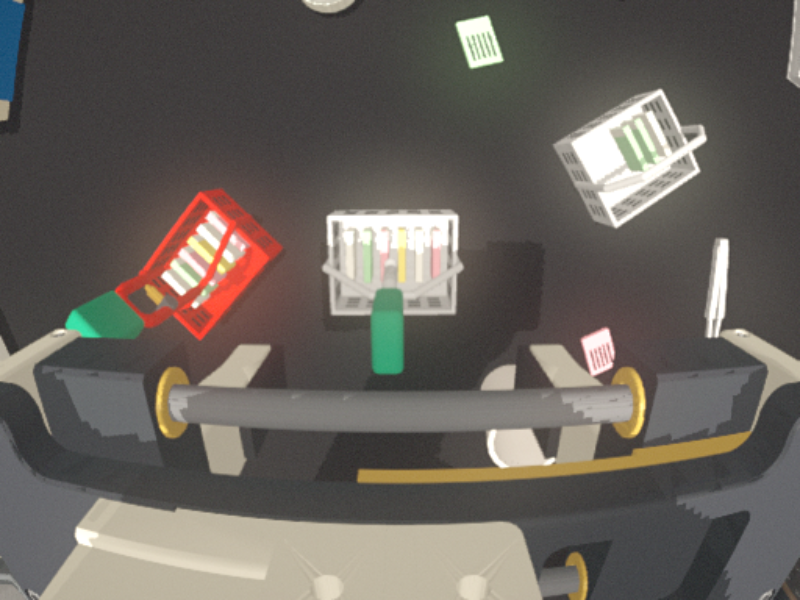

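View pics/c_side.png

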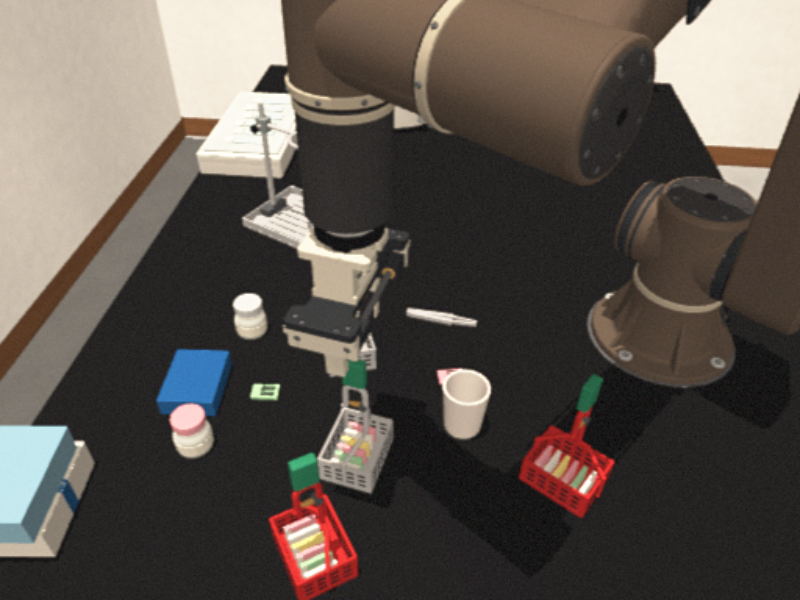

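The wrist picture shows the steel basket at (393,262), square to the jaws, with its grip at (388,330) about 4 mm left of centre. I'll go down and close on it.

Call:
step_arm(
  steps=[
    [[0,-0.4,0.16],[0,0,0],0],
    [[1.6,0,0],[0,0,0],0],
    [[1.6,0,0],[0,0,0],0],
    [[1.6,0,0],[0,0,0],0],
    [[1.2,0,0],[0,0,0],0],
    [[0.4,0,0],[0,0,0],0],
    [[0,0,0],[0,0,0],1],
    [[0,0,0],[0,0,0],1],
    [[0,0,0],[0,0,0],1],
    [[0,0,0],[0,0,0],1],
    [[0,0,0],[0,0,0],1],
    [[0,0,0],[0,0,0],1],
    [[0,0,0],[0,0,0],1],
    [[0,0,0],[0,0,0],1],
  ],
)

```text
time: 5.45
ee_pos: [484.3, 314.3, 162.6]
ee_rot: [-0.074, 0.703, -0.074, -0.703]
force: [0.1, 0.3, -0.6]
gripper_width: 28.9
```

```bash
python3 - <<'E'
from h import *
p=[485.5,314,-.21]
g=at(p,[(-1.25,0,182)])[0]
delta(g+[0,0,-19],p[2])
for c in ["side","wrist"]:
    im=ctrl.snapshot(c)[:,:,::-1]; cv2.imwrite(f"pics/d_{c}_raw.png",im); cv2.imwrite(f"pics/d_{c}.png",cv2.resize(im,(800,600)))
a=cv2.imread("pics/d_side_raw.png");cv2.imwrite("pics/d_crop.png",cv2.resize(a[190:320,170:300],(600,600),interpolation=cv2.INTER_CUBIC))
E
```

```text
pos [484.3 314.3 162.6] t 5.45 w 28.9 F [ 0.1  0.3 -0.6]
shift cm [-0.04 -0.   -0.  ] turn deg [ 0.04 -0.    0.  ]
```

View pics/d_crop.png

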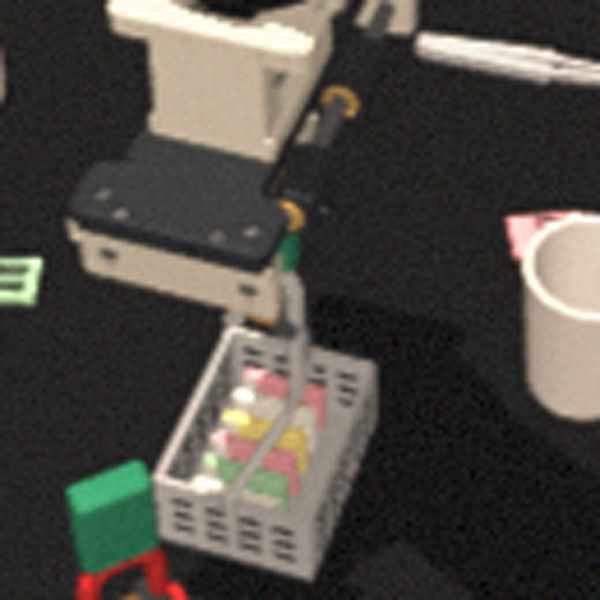

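View pics/d_wrist.png

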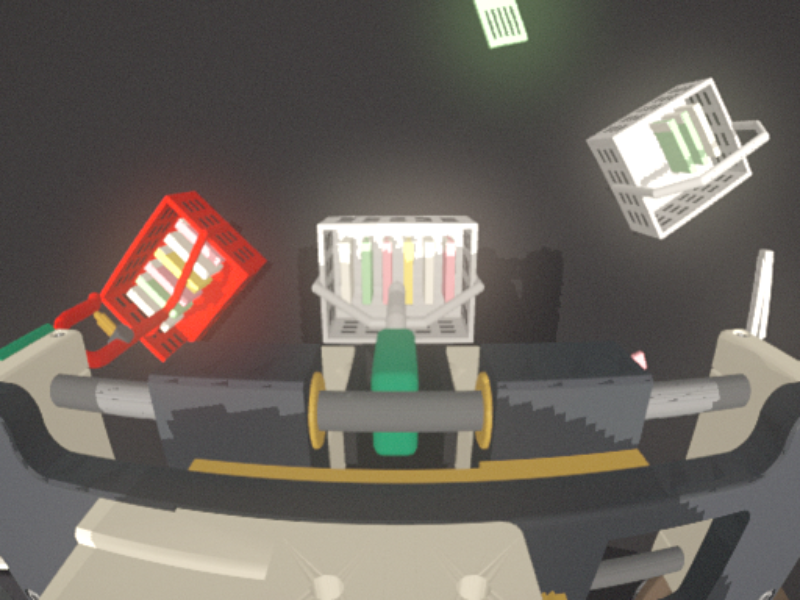

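Call:
step_arm(
  steps=[
    [[0,0,0],[0,0,0],1],
    [[0,0,0],[0,0,0],1],
    [[0,0,0],[0,0,0],1],
    [[0,0,0],[0,0,0],1],
    [[0,0,0],[0,0,0],1],
    [[0,0,0],[0,0,0],1],
  ],
)

```text
time: 6.15
ee_pos: [484.1, 314.1, 162.3]
ee_rot: [0.074, -0.703, 0.074, 0.703]
force: [-0.3, 0.6, -2.6]
gripper_width: 13.4
```

Call:
step_arm(
  steps=[
    [[-0.3,0,0],[0,0,0],1],
    [[-0.7,0,0],[0,0,0],1],
    [[-1.5,0,0],[0,0,0],1],
    [[-1.5,0,0],[0,0,0],1],
    [[-2,0,0],[0,0,0],1],
    [[-2,0,0],[0,0,0],1],
    [[-2,0,0],[0,0,0],1],
    [[-2,0,0],[0,0,0],1],
    [[-2,0,0],[0,0,0],1],
    [[-1.5,0,0],[0,0,0],1],
    [[-0.5,0,0],[0,0,0],1],
    [[0,0,0],[5,0,0],1],
    [[0,0,0],[5,0,0],1],
    [[0,0,0],[4.6,0,0],1],
    [[0,0,0],[0,0,0],1],
  ],
)

```text
time: 7.65
ee_pos: [484.0, 314.0, 322.1]
ee_rot: [0.163, -0.688, 0.163, 0.688]
force: [-0.3, -0.4, -2.4]
gripper_width: 13.8
```

```bash
python3 - <<'E'
from h import *
print(delta([550,0,322],-.465).round(2), ctrl.read_state()['ft_torque'])
for c in ["side","scene","wrist"]:
    im=ctrl.snapshot(c)[:,:,::-1]; cv2.imwrite(f"pics/e_{c}_raw.png",im); cv2.imwrite(f"pics/e_{c}.png",cv2.resize(im,(800,600)))
a=cv2.imread("pics/e_side_raw.png");cv2.imwrite("pics/e_stand.png",cv2.resize(a[60:170,115:255],(764,600),interpolation=cv2.INTER_CUBIC))
E
```

```text
pos [484.  314.  322.1] t 7.65 w 13.8 F [-0.3 -0.4 -2.4]
shift cm [ 2.000e-02  2.510e+01 -1.999e+01] turn deg [-0.03  0.02 -0.04]
[[-0.   -0.45 -0.89]
 [-0.   -0.89  0.45]
 [-1.    0.    0.  ]] [-0.09185582  0.07623099 -0.00464841]
```

View pics/e_side.png

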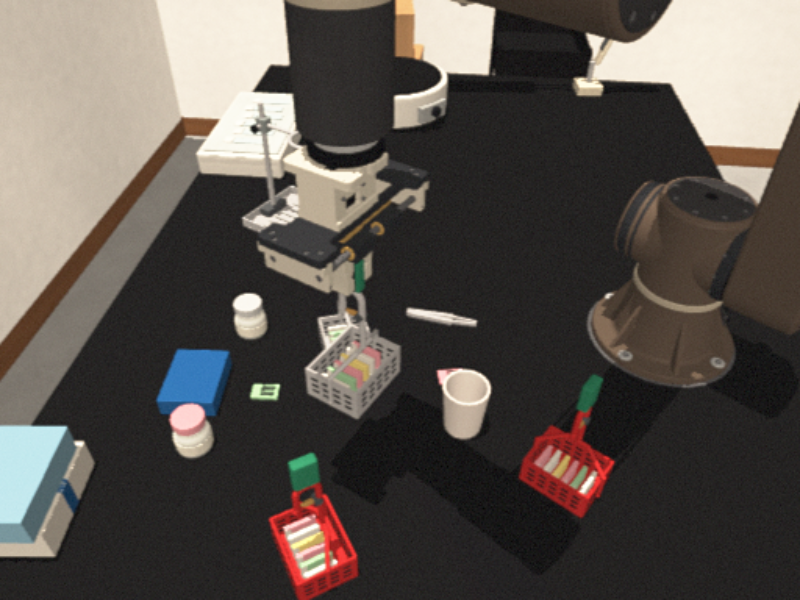

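View pics/e_wrist.png

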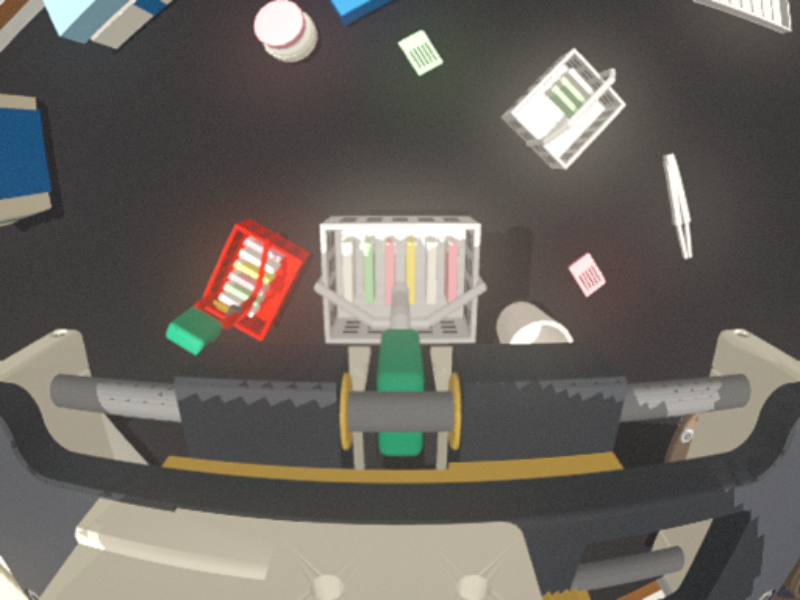

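View pics/e_scene.png

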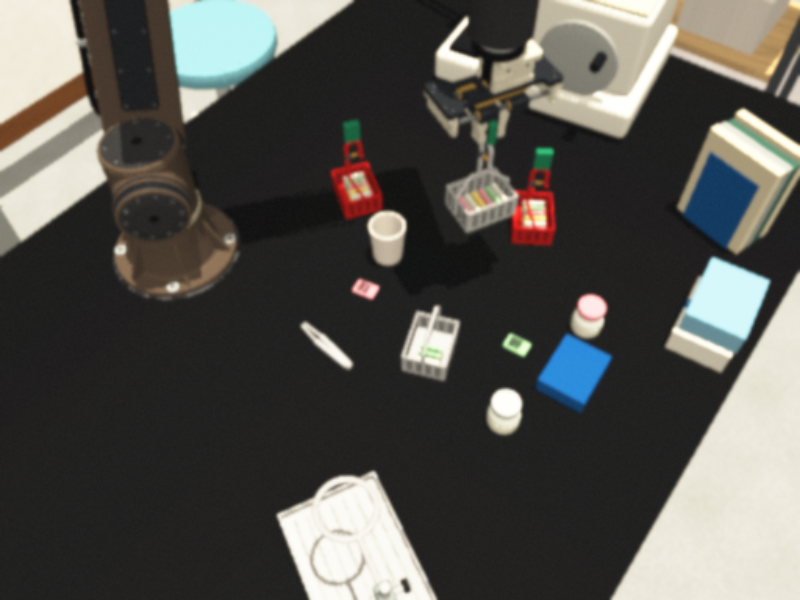

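Call:
step_arm(
  steps=[
    [[0,0.8,-0.5],[0,0,0],1],
    [[0,1.6,-1.0],[0,0,0],1],
    [[0,2.5,-1.53],[0,0,0],1],
    [[0,2.5,-1.53],[0,0,0],1],
    [[0,2.5,-1.53],[0,0,0],1],
    [[0,2.5,-1.53],[0,0,0],1],
    [[0,2.5,-1.53],[0,0,0],1],
    [[0,2.5,-1.53],[0,0,0],1],
    [[0,2.5,-1.53],[0,0,0],1],
    [[0,2.5,-1.53],[0,0,0],1],
    [[0,2.5,-1.53],[0,0,0],1],
    [[0,2.5,-1.53],[0,0,0],1],
    [[0,2.5,-1.53],[0,0,0],1],
    [[0,2.5,-1.53],[0,0,0],1],
    [[0,2.5,-1.53],[0,0,0],1],
    [[0,2.5,-1.53],[0,0,0],1],
    [[0,2.5,-1.53],[0,0,0],1],
    [[0,1.6,-1.0],[0,0,0],1],
    [[0,0.8,-0.5],[0,0,0],1],
    [[0,0,0],[0,0,0],1],
  ],
)

```text
time: 9.8
ee_pos: [526.1, -181.8, 322.5]
ee_rot: [0.163, -0.688, 0.163, 0.688]
force: [-0.2, 1.2, -4.0]
gripper_width: 13.7
```

```bash
python3 - <<'E'
from h import *
delta([524,-185,322],-.465)
for c in ["side","scene","wrist"]:
    im=ctrl.snapshot(c)[:,:,::-1]; cv2.imwrite(f"pics/f_{c}_raw.png",im); cv2.imwrite(f"pics/f_{c}.png",cv2.resize(im,(800,600)))
    for t in ["hook_seat","stand","ring"]:
        print(c,t,[(round(d['conf'],2),np.round(d['at']).tolist()) for d in ctrl.mark_of(t,c)])
a=cv2.imread("pics/f_side_raw.png");cv2.imwrite("pics/f_stand.png",cv2.resize(a[60:170,115:255],(764,600),interpolation=cv2.INTER_CUBIC))
E
```

```text
pos [ 526.1 -181.8  322.5] t 9.8 w 13.7 F [-0.2  1.2 -4. ]
shift cm [0.05 0.38 0.04] turn deg [-0.06  0.01 -0.02]
side hook_seat [(0.94, [192.0, 320.0, 144.0]), (0.9, [514.0, 467.0, 149.0]), (0.85, [525.0, -184.0, 307.0])]
side stand [(0.83, [673.0, -260.0, 1.0])]
side ring []
scene hook_seat [(0.82, [515.0, 468.0, 146.0]), (0.76, [197.0, 316.0, 145.0]), (0.71, [531.0, -178.0, 310.0]), (0.63, [760.0, 213.0, -1.0])]
scene stand [(0.67, [671.0, -263.0, -2.0])]
scene ring [(0.55, [656.0, -256.0, 194.0])]
wrist hook_seat [(0.97, [532.0, -180.0, 307.0]), (0.45, [667.0, -261.0, 5.0]), (0.37, [528.0, -179.0, 249.0])]
wrist stand [(0.7, [667.0, -256.0, 3.0]), (0.59, [755.0, 211.0, 1.0])]
wrist ring [(0.93, [656.0, -252.0, 196.0]), (0.7, [722.0, 316.0, -0.0])]
```

View pics/f_stand.png

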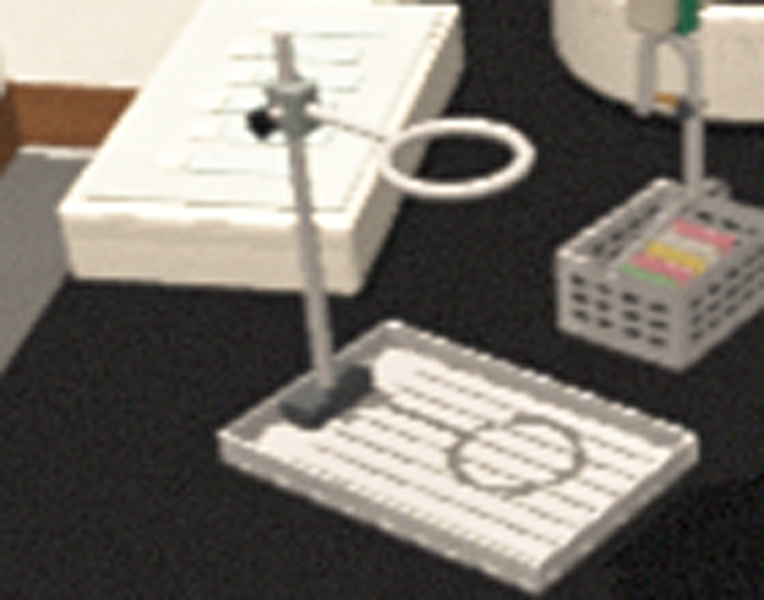

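View pics/f_wrist.png

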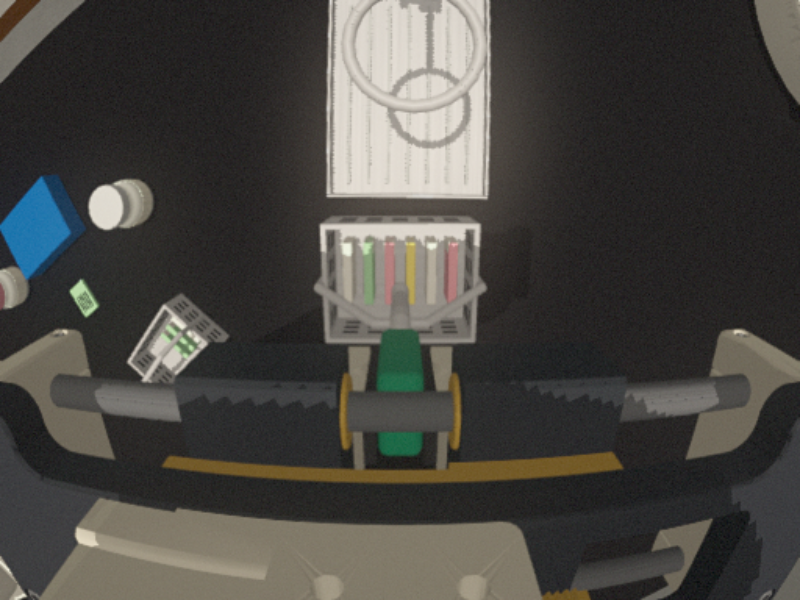

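View pics/f_scene.png

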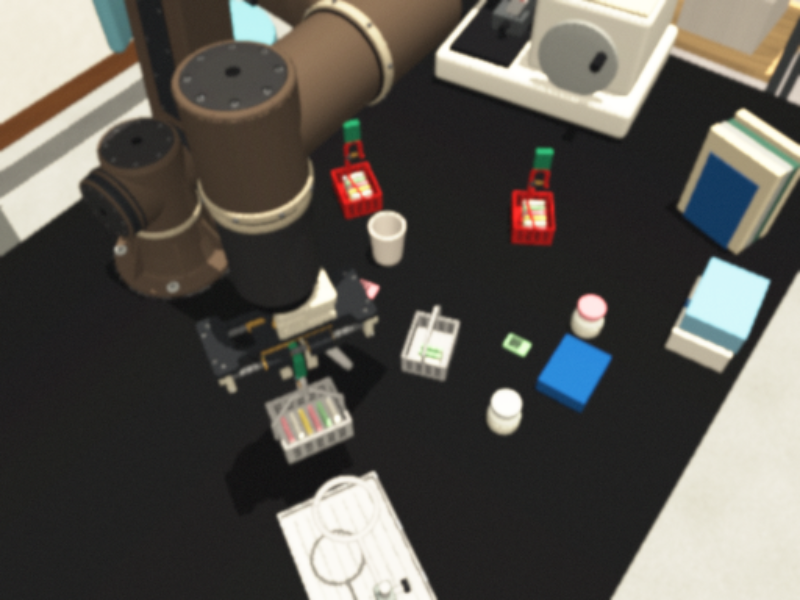

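The pictures show the ring clearly: side crop (456,157), wrist (415,45), scene (345,508). The tray edges run vertical in the wrist picture, so the yaw is right. Next I'll fit the ring centre and height.

```bash
cat >> h.py <<'E'
def fish(X,m=None):
    m=m or ctrl.camera_model("wrist"); P=np.atleast_2d(X)@np.array(m['R']).T+np.array(m['t'])
    rr=np.hypot(P[:,0],P[:,1]); th=np.arctan2(rr,P[:,2]); k=m['fx']*th/rr
    return np.c_[k*P[:,0]+m['cx'],k*P[:,1]+m['cy']]
A=np.linspace(0,2*np.pi,361)
def circ(c): return np.c_[c[0]+39*np.cos(A),c[1]+39*np.sin(A),np.full(361,c[2])]
def ext(uv): return np.array([uv[:,0].min(),uv[:,0].max(),uv[:,1].min(),uv[:,1].max()])
E
python3 - <<'E'
from h import *
k=764/140;k2=600/110
ms=np.array([385/k+115,528/k+115,125/k2+60,190/k2+60])
mc=np.array([213/6.667+170,477/6.667+170,80/6.667+294,340/6.667+294])
mw=np.array([349,480,np.nan,103])*.64; iw=[0,1,3]
W=ctrl.camera_model("wrist")
fs=lambda p:ext(proj("side",circ(p)))-ms
fc=lambda p:ext(proj("scene",circ(p)))-mc
fw=lambda p:(ext(fish(circ(p),W))-mw)[iw]
for n,f in dict(sidescene=lambda p:np.r_[fs(p),fc(p)],sidewrist=lambda p:np.r_[fs(p),fw(p)],scenewrist=lambda p:np.r_[fc(p),fw(p)],all=lambda p:np.r_[fs(p),fc(p),fw(p)],wrist=fw).items():
    r=least_squares(f,[657,-252,203]); print(n,r.x.round(1),r.fun.round(2))
# where does calibration think basket seat is vs wrist? grip check
s=ctrl.read_state();print(s['ee_pos'])
g=s['ee_pos']+[0,0,19]
# nose tip crop etc: hook_seat & basket corners predicted in wrist
X=at([0,0,-.465],[(1.25+38,48,-182+45),(1.25+38,-48,-182+45),(1.25+38,48,-182),(1.25-38,48,-137),(1.25-38,-48,-137),(-13.75+1.25*0,0,-62)])+g
print((fish(X,W)/.64).round(0))
print("side",((proj("side",X)-[115,60])*k).round(0))
E
```

```text
sidescene [ 656.7 -252.1  205.7] [-0.77 -0.77  0.14  0.28 -0.47 -0.51  0.07 -0.43]
sidewrist [ 656.8 -254.7  204.7] [-0.56 -0.62  0.04  0.15 -0.08  0.34  0.27]
scenewrist [ 657.1 -254.1  206.8] [-1.07 -1.03  0.7   0.31 -1.08 -0.02  0.  ]
all [ 656.8 -254.   205.8] [-0.65 -0.68 -0.21 -0.1  -1.12 -1.11  0.8   0.38 -0.88 -0.1   0.41]
wrist [ 657.2 -254.9  203.3] [0. 0. 0.]
[ 526.91958432 -179.94506822  322.58950717]
[[321. 223.]
 [480. 223.]
 [331. 215.]
 [326. 341.]
 [474. 341.]
 [400. 354.]]
side [[555. 255.]
 [660. 181.]
 [559. 331.]
 [678. 296.]
 [779. 219.]
 [692. 109.]]
```

```bash
python3 - <<'E'
from h import *
M=delta([622.0,-236.5,276.5],-.465); print(M.round(2))
E
```

```text
pos [ 526.9 -179.9  322.6] t 10.4 w 13.7 F [ 0.4  0.6 -3.6]
shift cm [  4.61   0.8  -11.03] turn deg [ 0.07 -0.    0.  ]
[[ 0.   -0.45 -0.89]
 [ 0.   -0.89  0.45]
 [-1.   -0.   -0.  ]]
```

Call:
step_arm(
  steps=[
    [[0.8,0.2,-0.3],[0,0,0],1],
    [[1.0,0.2,-0.7],[0,0,0],1],
    [[1.0,0.2,-1],[0,0,0],1],
    [[1.0,0.2,-1],[0,0,0],1],
    [[0.8,0,-1.2],[0,0,0],1],
    [[0,0,-1.2],[0,0,0],1],
    [[0,0,-1],[0,0,0],1],
    [[0,0,-0.6],[0,0,0],1],
    [[0,0,0],[0,0,0],1],
    [[0,0,0],[0,0,0],1],
    [[0,0,0],[0,0,0],1],
  ],
)

```text
time: 11.5
ee_pos: [585.6, -218.5, 277.0]
ee_rot: [-0.163, 0.688, -0.163, -0.688]
force: [-0.1, -0.3, -4.1]
gripper_width: 13.9
```

```bash
python3 - <<'E'
from h import *
delta([622.0,-236.5,276.5],-.465)
for c in ["side","scene","wrist"]:
    im=ctrl.snapshot(c)[:,:,::-1]; cv2.imwrite(f"pics/g_{c}_raw.png",im); cv2.imwrite(f"pics/g_{c}.png",cv2.resize(im,(800,600)))
print(ctrl.read_state()['ee_pos'])
W=ctrl.camera_model("wrist"); print("ring pred wrist",(ext(fish(circ([656.9,-254,205.5]),W))/.64).round(0))
a=cv2.imread("pics/g_side_raw.png");cv2.imwrite("pics/g_stand.png",cv2.resize(a[50:160,135:275],(764,600),interpolation=cv2.INTER_CUBIC))
a=cv2.imread("pics/g_scene_raw.png");cv2.imwrite("pics/g_scene2.png",cv2.resize(a[264:384,150:310],(800,600),interpolation=cv2.INTER_CUBIC))
E
```

```text
pos [ 585.6 -218.5  277. ] t 11.5 w 13.9 F [-0.1 -0.3 -4.1]
shift cm [ 0.05 -0.02 -4.06] turn deg [ 0.05 -0.02  0.01]
[ 585.70097405 -218.53059956  277.00170469]
ring pred wrist [321. 479.  75. 231.]
```

View pics/g_stand.png

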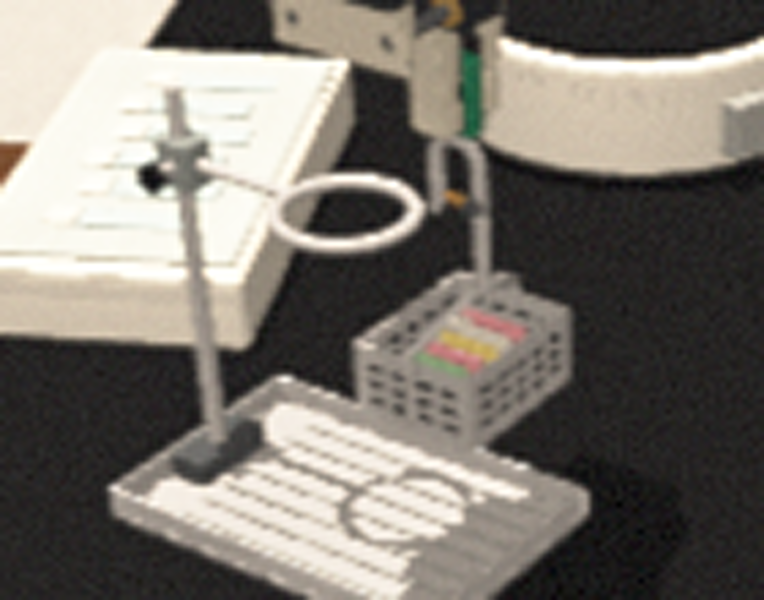

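View pics/g_wrist.png

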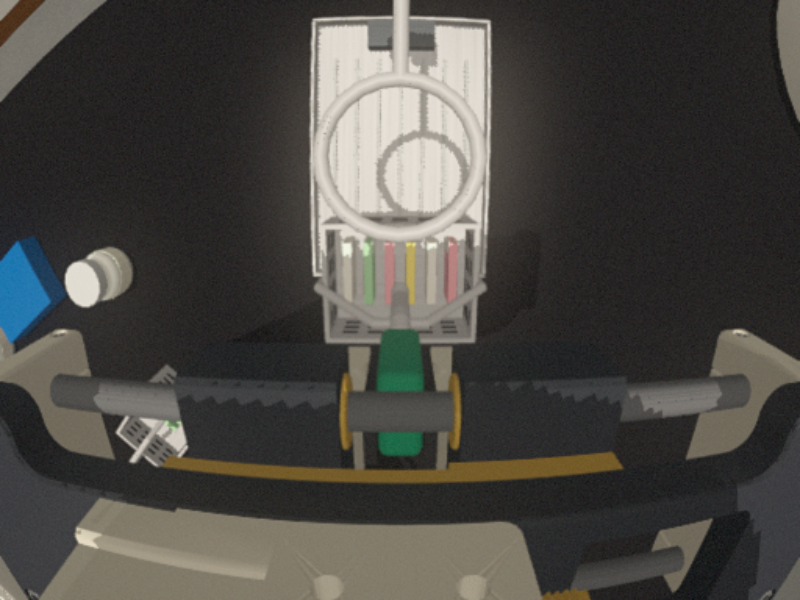

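View pics/g_scene2.png

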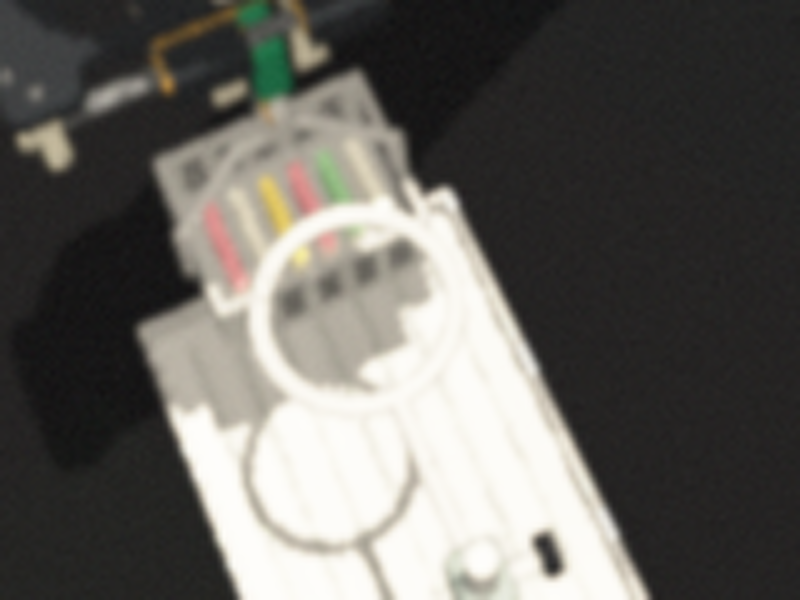

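Laterally it is centred (ring at 400 px). The ring looks about 1.5 mm nearer than fitted, so I'll advance 39 mm level.

Call:
step_arm(
  steps=[
    [[0,0,-0.5],[0,0,0],1],
    [[0,0,-0.7],[0,0,0],1],
    [[0,0,-0.7],[0,0,0],1],
    [[0,0,-0.7],[0,0,0],1],
    [[0,0,-0.6],[0,0,0],1],
    [[0,0,-0.4],[0,0,0],1],
    [[0,0,-0.3],[0,0,0],1],
    [[0,0,0],[0,0,0],1],
    [[0,0,0],[0,0,0],1],
    [[0,0,0],[0,0,0],1],
  ],
)

```text
time: 12.65
ee_pos: [620.6, -236.1, 276.7]
ee_rot: [-0.163, 0.688, -0.163, -0.688]
force: [0.4, 0.8, -3.3]
gripper_width: 14.1
```

```bash
python3 - <<'E'
from h import *
delta([622.0,-236.5,276.5],-.465)
for c in ["side","scene","wrist"]:
    im=ctrl.snapshot(c)[:,:,::-1]; cv2.imwrite(f"pics/i_{c}_raw.png",im); cv2.imwrite(f"pics/i_{c}.png",cv2.resize(im,(800,600)))
W=ctrl.camera_model("wrist"); print("ring pred wrist",(ext(fish(circ([656.9,-254,205.5]),W))/.64).round(0))
a=cv2.imread("pics/i_side_raw.png");cv2.imwrite("pics/i_stand.png",cv2.resize(a[50:130,150:250],(750,600),interpolation=cv2.INTER_CUBIC))
E
```

```text
pos [ 620.6 -236.1  276.7] t 12.65 w 14.1 F [ 0.4  0.8 -3.3]
shift cm [ 0.02 -0.03 -0.14] turn deg [ 0.04 -0.01  0.01]
ring pred wrist [322. 477. 153. 306.]
```

View pics/i_stand.png

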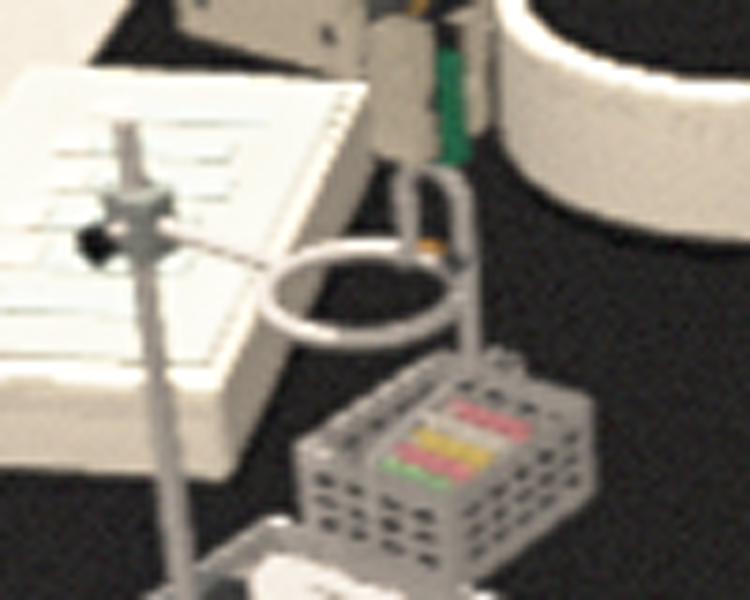

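View pics/i_wrist.png

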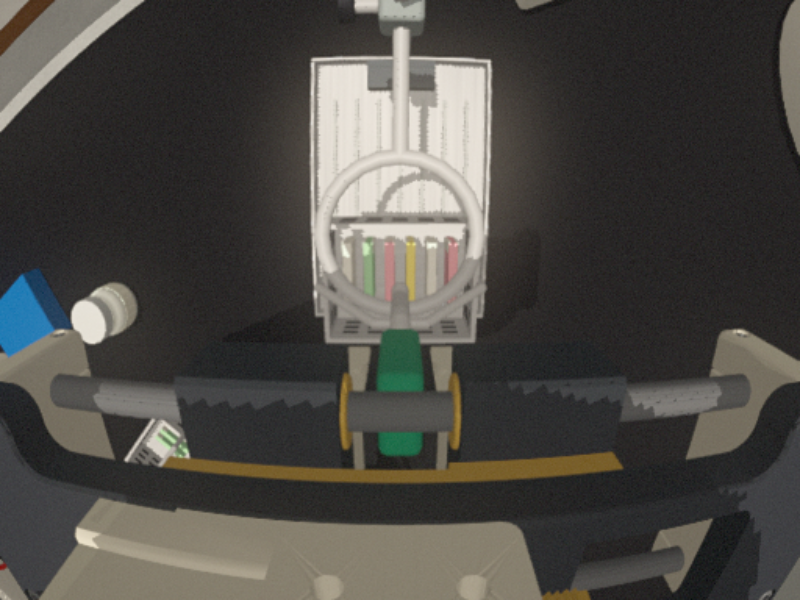

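```bash
python3 - <<'E'
from h import *
s=ctrl.read_state(); g=s['ee_pos']+[0,0,19]
f=lambda uv:((uv-[150,50])*7.5).round(0)
X=at([0,0,-.465],[(-13.75,0,z) for z in (-62,-77,-90,-106)]+[(13.75,0,-70)])+g
print(f(proj("side",X)))
e=ext(proj("side",circ([656.9,-254,205.5]))); print(((e-[150,150,50,50])*7.5).round(0))
print((fish(X)/.64).round(0))
E
```

```text
[[466. 258.]
 [468. 294.]
 [469. 324.]
 [471. 361.]
 [410. 260.]]
[262. 458. 246. 336.]
[[400. 354.]
 [400. 343.]
 [400. 334.]
 [400. 324.]
 [400. 294.]]
```

The bar sits mid-mouth, with the nose tip inside the ring at (400,290) in the wrist picture. Starting down.

Call:
step_arm(
  steps=[
    [[0.3,0,0],[0,0,0],1],
    [[0.5,0,0],[0,0,0],1],
    [[0.5,0,0],[0,0,0],1],
    [[0.5,0,0],[0,0,0],1],
    [[0.2,0,0],[0,0,0],1],
    [[0,0,0],[0,0,0],1],
    [[0,0,0],[0,0,0],1],
  ],
)

```text
time: 13.5
ee_pos: [620.9, -236.2, 256.6]
ee_rot: [-0.163, 0.688, -0.163, -0.688]
force: [0.4, 0.8, -3.6]
gripper_width: 13.8
```

```bash
python3 - <<'E'
from h import *
delta([622.0,-236.5,221.5],-.465)
for c in ["side","wrist"]:
    im=ctrl.snapshot(c)[:,:,::-1]; cv2.imwrite(f"pics/j_{c}_raw.png",im)
a=cv2.imread("pics/j_side_raw.png")[50:130,150:250];b=cv2.imread("pics/j_wrist_raw.png")[140:260,176:336]
cv2.imwrite("pics/j.png",np.hstack([cv2.resize(a,(400,320),interpolation=cv2.INTER_CUBIC),cv2.resize(b,(400,320),interpolation=cv2.INTER_CUBIC)]))
E
```

```text
pos [ 620.9 -236.2  256.6] t 13.5 w 13.8 F [ 0.4  0.8 -3.6]
shift cm [ 3.51 -0.03 -0.11] turn deg [ 0.05 -0.01 -0.01]
```

View pics/j.png

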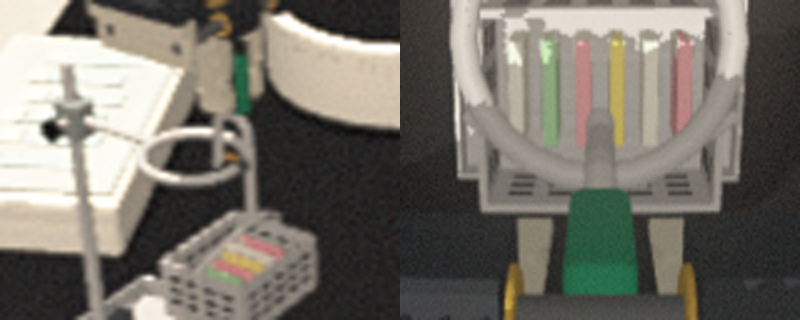

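No contact yet, and the nose tip is inside the ring (right panel, 600,120). Going on in 2 mm rows.

Call:
step_arm(
  steps=[
    [[0.2,0,0],[0,0,0],1],
    [[0.2,0,0],[0,0,0],1],
    [[0.2,0,0],[0,0,0],1],
    [[0,0,0],[0,0,0],1],
  ],
)

```text
time: 14.0
ee_pos: [620.8, -236.1, 251.1]
ee_rot: [-0.163, 0.688, -0.163, -0.688]
force: [-1.7, 0.9, 3.2]
gripper_width: 13.8
```

Call:
step_arm(
  steps=[
    [[0.2,0,0],[0,0,0],1],
    [[0.2,0,0],[0,0,0],1],
    [[0,0,0],[0,0,0],1],
  ],
)

```text
time: 14.3
ee_pos: [620.9, -236.4, 247.1]
ee_rot: [-0.162, 0.688, -0.163, -0.688]
force: [-2.1, 0.9, 4.7]
gripper_width: 13.8
```

Call:
step_arm(
  steps=[
    [[0.2,0,0],[0,0,0],1],
    [[0.2,0,0],[0,0,0],1],
    [[0,0,0],[0,0,0],1],
  ],
)

```text
time: 14.6
ee_pos: [619.8, -236.3, 242.3]
ee_rot: [0.163, -0.687, 0.163, 0.689]
force: [-5.1, 0.6, 1.9]
gripper_width: 13.9
```

Call:
step_arm(
  steps=[
    [[0.2,0,0],[0,0,0],1],
    [[0.2,0,0],[0,0,0],1],
    [[0,0,0],[0,0,0],1],
  ],
)

```text
time: 14.9
ee_pos: [619.9, -235.8, 237.5]
ee_rot: [0.163, -0.687, 0.163, 0.689]
force: [-5.4, 1.6, -0.0]
gripper_width: 13.8
```

```bash
python3 - <<'E'
from h import *
delta([622.0,-236.5,221.5],-.465)
for c in ["side","wrist"]:
    im=ctrl.snapshot(c)[:,:,::-1]; cv2.imwrite(f"pics/k_{c}_raw.png",im)
a=cv2.imread("pics/k_side_raw.png")[50:130,150:250];b=cv2.imread("pics/k_wrist_raw.png")[140:260,176:336]
cv2.imwrite("pics/k.png",np.hstack([cv2.resize(a,(400,320),interpolation=cv2.INTER_CUBIC),cv2.resize(b,(400,320),interpolation=cv2.INTER_CUBIC)]))
E
```

```text
pos [ 619.9 -235.8  237.5] t 14.9 w 13.8 F [-5.4  1.6 -0. ]
shift cm [ 1.6  -0.03 -0.22] turn deg [ 0.03  0.13 -0.01]
```

View pics/k.png

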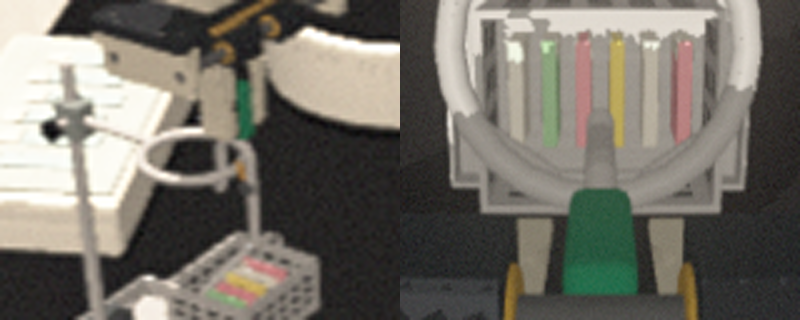

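Call:
step_arm(
  steps=[
    [[0.2,0,0.1],[0,0,0],1],
    [[0.2,0,0],[0,0,0],1],
    [[0,0,0],[0,0,0],1],
  ],
)

```text
time: 15.3
ee_pos: [619.4, -235.3, 233.6]
ee_rot: [0.163, -0.688, 0.163, 0.689]
force: [-3.8, 2.2, -1.1]
gripper_width: 14.0
```

Call:
step_arm(
  steps=[
    [[0.2,0,0],[0,0,0],1],
    [[0.2,0,0],[0,0,0],1],
    [[0,0,0],[0,0,0],1],
  ],
)

```text
time: 15.6
ee_pos: [619.0, -235.2, 229.2]
ee_rot: [0.163, -0.687, 0.163, 0.689]
force: [-4.7, 2.4, -4.7]
gripper_width: 13.9
```

Call:
step_arm(
  steps=[
    [[0.2,0,0],[0,0,0],1],
    [[0.1,0,0],[0,0,0],1],
    [[0,0,0],[0,0,0],1],
  ],
)

```text
time: 15.9
ee_pos: [620.6, -235.9, 227.5]
ee_rot: [-0.163, 0.689, -0.163, -0.688]
force: [-0.3, 0.8, -3.8]
gripper_width: 13.5
```

```bash
python3 - <<'E'
from h import *
delta([622.0,-236.5,221.5],-.465)
for c in ["side","wrist"]:
    im=ctrl.snapshot(c)[:,:,::-1]; cv2.imwrite(f"pics/l_{c}_raw.png",im)
a=cv2.imread("pics/l_side_raw.png")[60:120,175:255];b=cv2.imread("pics/l_wrist_raw.png")[140:260,176:336]
cv2.imwrite("pics/l.png",np.hstack([cv2.resize(a,(400,300),interpolation=cv2.INTER_CUBIC),cv2.resize(b,(400,300),interpolation=cv2.INTER_CUBIC)]))
E
```

```text
pos [ 620.6 -235.9  227.5] t 15.9 w 13.5 F [-0.3  0.8 -3.8]
shift cm [ 0.6  -0.01 -0.15] turn deg [ 0.04 -0.07  0.02]
```

View pics/l.png

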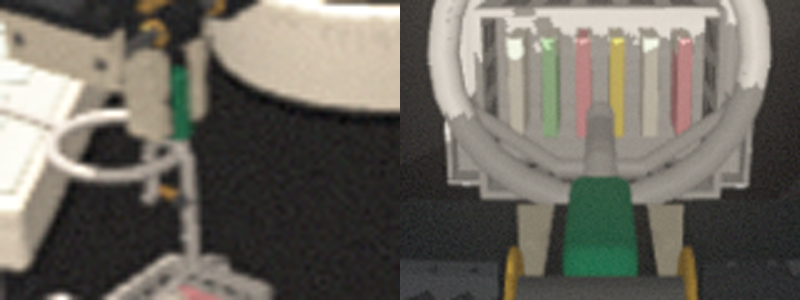

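The side force has gone and the brass gate shows level under the bar at (168,192), so it has flicked shut. I'll lower until the crown touches.

Call:
step_arm(
  steps=[
    [[0.2,0,0],[0,0,0],1],
    [[0.1,0,0],[0,0,0],1],
    [[0,0,0],[0,0,0],1],
  ],
)

```text
time: 16.3
ee_pos: [619.8, -235.7, 224.3]
ee_rot: [0.163, -0.688, 0.163, 0.688]
force: [0.0, -0.5, -3.8]
gripper_width: 14.3
```

Call:
step_arm(
  steps=[
    [[0.1,0,0],[0,0,0],1],
    [[0.1,0,0],[0,0,0],1],
    [[0,0,0],[0,0,0],1],
  ],
)

```text
time: 16.6
ee_pos: [619.8, -235.7, 222.4]
ee_rot: [0.163, -0.688, 0.163, 0.688]
force: [-0.5, 0.2, -3.9]
gripper_width: 13.7
```

Call:
step_arm(
  steps=[
    [[0.1,0,0],[0,0,0],1],
    [[0.1,0,0],[0,0,0],1],
    [[0,0,0],[0,0,0],1],
  ],
)

```text
time: 16.9
ee_pos: [619.9, -235.8, 220.8]
ee_rot: [-0.163, 0.688, -0.163, -0.688]
force: [-0.7, 0.5, -1.9]
gripper_width: 13.6
```

Call:
step_arm(
  steps=[
    [[0.1,0,0],[0,0,0],1],
    [[0,0,0],[0,0,0],1],
  ],
)

```text
time: 17.1
ee_pos: [620.1, -235.8, 220.6]
ee_rot: [-0.162, 0.689, -0.163, -0.688]
force: [-2.2, 1.6, 5.0]
gripper_width: 14.1
```

The hook has seated: the crown met the bar at TCP 220.8, pressing about 9 N. I'll hold, then rise 17 mm towards the gate.

Call:
step_arm(
  steps=[
    [[0,0,0],[0,0,0],1],
    [[0,0,0],[0,0,0],1],
    [[-0.2,0,0.1],[0,0,0],1],
    [[-0.4,0,0],[0,0,0],1],
    [[-0.4,0,0],[0,0,0],1],
    [[-0.4,0,0],[0,0,0],1],
    [[-0.4,0,0],[0,0,0],1],
    [[0,0,0],[0,0,0],1],
  ],
)

```text
time: 17.9
ee_pos: [619.4, -235.3, 238.3]
ee_rot: [-0.163, 0.689, -0.163, -0.688]
force: [-0.2, 0.6, -2.9]
gripper_width: 13.8
```

Call:
step_arm(
  steps=[
    [[-0.1,0,0],[0,0,0],1],
    [[-0.1,0,0],[0,0,0],1],
    [[0,0,0],[0,0,0],1],
  ],
)

```text
time: 18.2
ee_pos: [619.0, -235.3, 239.6]
ee_rot: [-0.163, 0.688, -0.163, -0.688]
force: [-1.0, -0.5, -3.8]
gripper_width: 13.9
```

Call:
step_arm(
  steps=[
    [[-0.1,0,0],[0,0,0],1],
    [[-0.1,0,0],[0,0,0],1],
    [[0,0,0],[0,0,0],1],
  ],
)

```text
time: 18.5
ee_pos: [618.9, -235.3, 241.5]
ee_rot: [0.163, -0.688, 0.163, 0.688]
force: [0.1, -0.4, -3.7]
gripper_width: 14.0
```

Call:
step_arm(
  steps=[
    [[-0.1,0,0],[0,0,0],1],
    [[0,0,0],[0,0,0],1],
  ],
)

```text
time: 18.7
ee_pos: [618.8, -235.2, 241.8]
ee_rot: [0.163, -0.688, 0.163, 0.688]
force: [2.0, -0.2, -7.5]
gripper_width: 14.1
```

Call:
step_arm(
  steps=[
    [[-0.07,0,0],[0,0,0],1],
    [[0,0,0],[0,0,0],1],
    [[0,0,0],[0,0,0],1],
  ],
)

```text
time: 19.0
ee_pos: [618.8, -235.1, 242.2]
ee_rot: [0.163, -0.688, 0.163, 0.689]
force: [3.0, -2.1, -14.5]
gripper_width: 14.1
```

The pull is about 11 N. I'll hold it for 0.5 s, check the picture, then lower.

Call:
step_arm(
  steps=[
    [[0,0,0],[0,0,0],1],
    [[0,0,0],[0,0,0],1],
    [[0,0,0],[0,0,0],1],
    [[0,0,0],[0,0,0],1],
    [[0,0,0],[0,0,0],1],
  ],
)

```text
time: 19.5
ee_pos: [618.7, -235.1, 242.4]
ee_rot: [0.163, -0.688, 0.163, 0.689]
force: [3.8, -2.8, -21.7]
gripper_width: 14.1
```

```bash
python3 - <<'E'
from h import *
delta([619.5,-235.5,220.8],-.465)
im=ctrl.snapshot("side")[:,:,::-1]; cv2.imwrite("pics/m.png",cv2.resize(im[50:125,160:260],(800,600),interpolation=cv2.INTER_CUBIC))
E
```

```text
pos [ 618.7 -235.1  242.4] t 19.5 w 14.1 F [  3.8  -2.8 -21.7]
shift cm [ 2.16  0.   -0.09] turn deg [0.03 0.07 0.  ]
```

View pics/m.png

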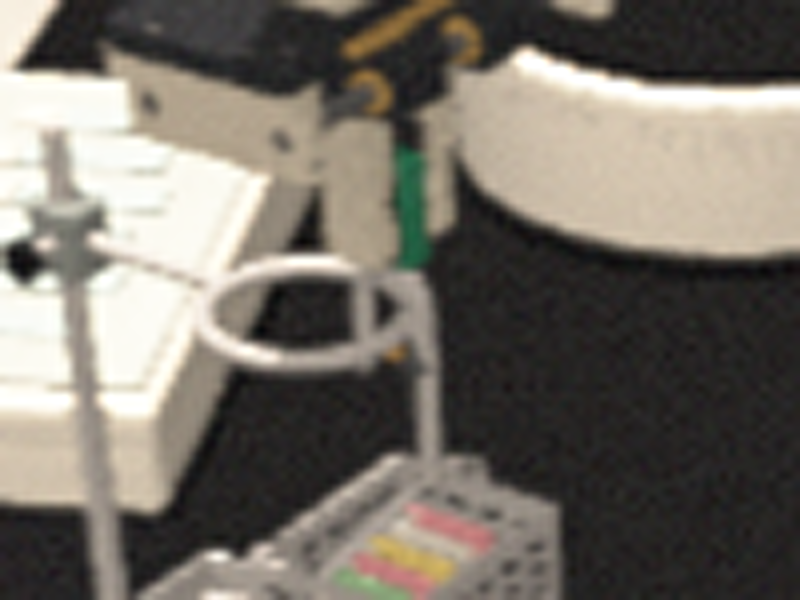

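The force is creeping up (about 18 N net), with the gate shut on the bar at (395,350). I'll lower at once.

Call:
step_arm(
  steps=[
    [[0.3,0,0],[0,0,0],1],
    [[0.4,0,0],[0,0,0],1],
    [[0.4,0,0],[0,0,0],1],
    [[0.4,0,0],[0,0,0],1],
    [[0.2,0,0],[0,0,0],1],
    [[0,0,0],[0,0,0],1],
  ],
)

```text
time: 20.15
ee_pos: [618.8, -235.3, 226.2]
ee_rot: [0.163, -0.688, 0.163, 0.688]
force: [0.0, 0.2, -3.7]
gripper_width: 13.6
```

```bash
python3 - <<'E'
from h import *
delta([619.5,-235.5,220.8],-.465)
E
```

```text
pos [ 618.8 -235.3  226.2] t 20.15 w 13.6 F [ 0.   0.2 -3.7]
shift cm [ 0.54 -0.01 -0.07] turn deg [ 0.05  0.01 -0.01]
```

Call:
step_arm(
  steps=[
    [[0.2,0,0],[0,0,0],1],
    [[0.2,0,0],[0,0,0],1],
    [[0.1,0,0],[0,0,0],1],
    [[0,0,0],[0,0,0],1],
  ],
)

```text
time: 20.55
ee_pos: [619.0, -235.3, 221.3]
ee_rot: [-0.163, 0.688, -0.163, -0.688]
force: [0.0, -0.2, -3.5]
gripper_width: 13.5
```

Call:
step_arm(
  steps=[
    [[0.05,0,0],[0,0,0],1],
    [[0,0,0],[0,0,0],1],
  ],
)

```text
time: 20.75
ee_pos: [619.1, -235.4, 221.1]
ee_rot: [-0.163, 0.688, -0.163, -0.688]
force: [-0.1, -0.9, -1.0]
gripper_width: 14.1
```

The weight is on the ring now, so I'll open.

Call:
step_arm(
  steps=[
    [[0,0,0],[0,0,0],0.8],
    [[0,0,0],[0,0,0],0.7],
    [[0,0,0],[0,0,0],0.6],
    [[0,0,0],[0,0,0],0.5],
    [[0,0,0],[0,0,0],0.4],
    [[0,0,0],[0,0,0],0.4],
    [[0,0,0],[0,0,0],0.4],
    [[0,0,0],[0,0,0],0.4],
  ],
)

```text
time: 21.55
ee_pos: [618.9, -235.3, 220.7]
ee_rot: [0.163, -0.688, 0.163, 0.688]
force: [0.3, 0.0, 0.3]
gripper_width: 52.4
```

```bash
python3 - <<'E'
from h import *
delta([619.5,-235.5,220.8],-.465)
for c in ["side","wrist"]:
    im=ctrl.snapshot(c)[:,:,::-1]; cv2.imwrite(f"pics/n_{c}_raw.png",im)
a=cv2.imread("pics/n_side_raw.png")[50:140,155:275];b=cv2.imread("pics/n_wrist_raw.png")
cv2.imwrite("pics/n.png",np.hstack([cv2.resize(a,(400,300),interpolation=cv2.INTER_CUBIC),cv2.resize(b,(400,300),interpolation=cv2.INTER_CUBIC)]))
E
```

```text
pos [ 618.9 -235.3  220.7] t 21.55 w 52.4 F [0.3 0.  0.3]
shift cm [-0.01 -0.01 -0.06] turn deg [ 0.04  0.   -0.  ]
```

View pics/n.png

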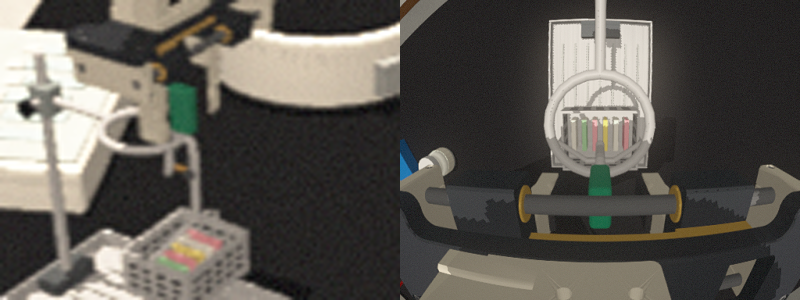

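The basket hangs free, with the grip at (183,108) clear of the fingers. I'll go up and away.

Call:
step_arm(
  steps=[
    [[-0.5,0,0],[0,0,0],0.4],
    [[-1.5,0,0],[0,0,0],0.4],
    [[-2,0,0],[0,0,0],0.4],
    [[-2,0,0],[0,0,0],0.4],
    [[-2,0,0],[0,0,0],0.4],
    [[-2,0,0],[0,0,0],0.4],
    [[-2,0,0],[0,0,0],0.4],
    [[-1,0,1],[0,0,0],0.4],
    [[0,0,3],[0,0,0],0.4],
    [[0,0,3],[0,0,0],0.4],
    [[0,0,2],[0,0,0],0.4],
    [[0,0,1],[0,0,0],0.4],
    [[0,0,0],[0,0,0],0.4],
    [[0,0,0],[0,0,0],0.4],
    [[0,0,0],[0,0,0],0.4],
    [[0,0,0],[0,0,0],0.4],
    [[0,0,0],[0,0,0],0.4],
    [[0,0,0],[0,0,0],0.4],
    [[0,0,0],[0,0,0],0.4],
    [[0,0,0],[0,0,0],0.4],
  ],
)

```text
time: 23.65
ee_pos: [529.6, -190.5, 350.7]
ee_rot: [0.163, -0.688, 0.163, 0.688]
force: [-0.1, 1.0, -0.1]
gripper_width: 52.5
```

```bash
python3 - <<'E'
from h import *
delta([619.5,-235.5,220.8],-.465)
for k in (1,2):
    im=ctrl.snapshot("side")[:,:,::-1]; cv2.imwrite(f"pics/o{k}.png",im)
    print([(round(d['conf'],2),np.round(d['at']).tolist()) for d in ctrl.mark_of("hook_seat","side")])
a=cv2.imread("pics/o1.png");b=cv2.imread("pics/o2.png"); print("diff",np.abs(a.astype(int)-b)[50:160,140:270].max())
cv2.imwrite("pics/o.png",np.hstack([cv2.resize(a[50:140,145:265],(400,300),interpolation=cv2.INTER_CUBIC),cv2.resize(b,(400,300))]))
E
```

```text
pos [ 529.6 -190.5  350.7] t 23.65 w 52.5 F [-0.1  1.  -0.1]
shift cm [ 1.299e+01 -1.000e-02 -1.005e+01] turn deg [ 0.04  0.01 -0.  ]
[(0.95, [516.0, 463.0, 149.0]), (0.72, [619.0, -239.0, 207.0]), (0.64, [188.0, 319.0, 146.0]), (0.57, [338.0, 235.0, -4.0])]
[(0.82, [615.0, -235.0, 202.0]), (0.68, [191.0, 320.0, 144.0]), (0.67, [514.0, 464.0, 149.0])]
diff 25
```

View pics/o.png

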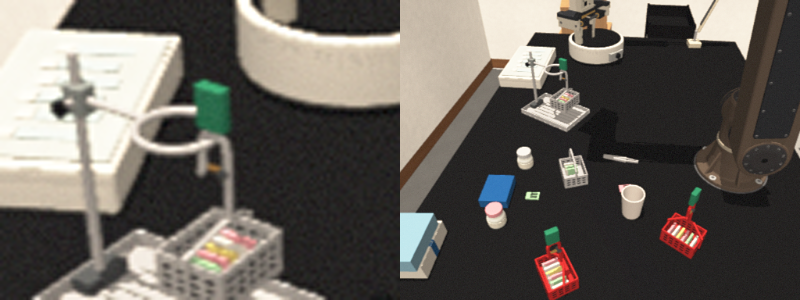

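```bash
python3 -c "
from plant import ctrl
print(ctrl.close_job())"
```

```text
the job is handed in; nothing more can be done
None
```

The steel basket now hangs by its hook on the front of the stand's ring, over the drip tray. I let go of it and handed the job in at about 24 s; no verdict is reported.

- **Hooking on:** I took the basket by the green grip and brought the bar level into the hook's mouth. I lowered until the gate flicked shut, then pressed the hook home with about 9 N.
- **Tug:** I meant to pull with about 11 N. While I held for half a second the force crept up to about 18 N net. That is under the 25 N limit but more than the kilogram asked for. I then lowered at once.
- **Last checks:** The side picture shows the basket upright and the brass gate level under the bar. Two pictures taken one after the other differ only at about noise level in that area. The wrist force fell to zero after letting go. The other things look undisturbed in that picture, though I did not measure their positions.
- **Disagreements:** The camera fits of the ring's height ranged from 203 to 207 mm, and touching the bar gave about 205 mm. The two last network readings of `hook_seat` differed by about 5 mm, at z = 207 and 202 mm.

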